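Slide the drip tray home under the draining stand and bolt it

TASK

Slide the empty drip tray, open side up, all the way into the bay under the green draining stand until it stops with its front flush with the stand's front face, then shoot the red-knobbed bolt fully across in front of it and let go of everything. The guides inside the bay sit off-centre and cannot be seen, so feel the tray in along them gently, without forcing it, and leave the pedal on the stand and the tools on the bench alone.

Things in the scene. Friction and masses are not known exactly. Their poses are not given: they have to be found in the camera images.
- tray: Loose aluminium drip tray on the bench, about 0.35 kg; pan 110 long (x) x 120 wide (y) x 30 mm high, grey front panel 36 mm high. Origin: underside centre of the pan; z up; x points from the front panel (outer face x = -55 mm) to the leading edge (x = +55 mm), which enters the bay first; leading corners rounded, 6 mm radius. Slides on the bench; need not be lifted.
- tray_bar (a point): Centre of the tray's black pull bar, 12 (x) x 56 (y) x 14 (z) mm, at tray (-95, 0, 38) mm: 40 mm in front of the front panel and held by two 8 mm round arms at y = +-17 mm. The bar can be pinched from above, fingers in front of and behind it. A tray turns a little in a pinch when pushed at its tip.
- stand: Green draining stand fixed to the bench, 268 wide x 124 deep x 52 mm high over its alloy ribs. Origin: on the bench under the middle of the mouth, in the plane of the front face; x points into the bay, y to the left, z up. The mouth is 168 mm wide (y = +-84) and 43 mm high; the bay's floor is the bench itself.
- bay_stop (a point): Foot of the bay's back wall at stand (110, 0, 0) mm: the stop. A tray fully home touches it with its leading edge, has its origin at stand x = 55 mm and its front panel flush with the stand's face.
- bay_flare (a point): Point under the stand's roof at stand (40, 0, 0) mm, where the guides' flares end and the channel begins. Two rigid, slippery white side guides form a channel 122.5 mm wide (tray plus 1.25 mm each side), parallel to stand x, from x = 40 to 110 mm; between x = 40 and 4 mm they flare outward by 24 mm a side.
- bay_middle (a point): Middle of the bay between the fixed cheeks, stand (75, 0, 0) mm; NOT the channel's middle. The guides are clamped together up to 14 mm left or right of it; nothing measures this. Find it by the sideways force as the tray touches a flare or guide. They bend above 30 N; a lined-up tray slides with bench friction only (2 to 6 N).
- bolt (a joint): Travel of the steel bolt on the stand's front face, m: 0 drawn back (left), 0.046 fully across. Slides to the stand's -y with about 1.5 N of friction and stays where left. The 10 mm rod runs 10 mm in front of the face, 26 mm high, tip at stand y = 86 mm minus the travel; it passes the tray's panel only when the tray is within 5 mm of home.
- bolt_knob (a point): Top centre of the upright red knob on the bolt (14 mm diameter, 24 mm tall, its top 76 mm above the bench), at stand (-10 mm, +106 mm minus the travel). Push it towards the stand's -y.
- drained_pedal: Black flat bicycle pedal, 107 x 92 x 22 mm, lying loose on the stand's roof; leave it there. Origin at the centre of its underside.
- wrench: Steel combination wrench, 194 x 29 x 5 mm, lying loose on the bench to the right; leave it. Origin at the centre of its underside.
- driver: Wood-handled screwdriver, 239 x 28 x 30 mm, lying loose on the bench to the right; leave it. Origin at the centre of its underside.

How it is judged:
On the way, in this order (a step that is already met when the one before it is completed fails the run):
1. the tray is slid fully home in the bay with the bolt still drawn back (x of tray in the frame of stand above 0.0515 m and y of tray in the frame of stand between -0.019 and 0.019 m and z of tray in the frame of stand below 0.004 m and angle between the x axis of tray and the x axis of stand, either way round below 0.06 rad and value of joint bolt below 0.015 m), for 0.2 s.
2. the bolt is shot across in front of the tray (value of joint bolt above 0.04 m), for 0.2 s.
At the end, for the whole second after the job is handed in: The tray lies flat and still between the guides in the bay (its middle within 19 mm sideways of the stand's), its front panel within 4 mm of flush with the stand's face and square to it within 0.06 rad, and the bolt is across by at least 40 of its 46 mm (x of tray in the frame of stand above 0.051 m and y of tray in the frame of stand between -0.019 and 0.019 m and z of tray in the frame of stand below 0.004 m and angle between tray's own z axis and vertical below 0.05 rad and angle between the x axis of tray and the x axis of stand, either way round below 0.06 rad and value of joint bolt above 0.04 m and linear speed of tray below 0.01 m/s); the robot touches nothing.
It fails at once if the tray is forced against the stand, its guides or its bolt with more than 30 N (contact force between tray and stand above 30 N).
It fails at once if the pedal is pushed about by more than 25 mm (distance of drained_pedal from where it was at the start of the episode above 0.025 m).
It fails at once if the wrench is moved by more than 25 mm (distance of wrench from where it was at the start of the episode above 0.025 m).
It fails at once if the screwdriver is moved by more than 25 mm (distance of driver from where it was at the start of the episode above 0.025 m).
It also fails if it takes over 72 s, if anything falls off the work surface, if the arm or the gripper's body presses on something with over 40 N, if the wrist force passes 120 N, or if a joint passes its speed limit or range.

ROBOT

A 7-joint arm with a two-finger parallel gripper is mounted at the origin on a cart in front of the work surface, level with it; the furniture and walls round the work are solid. World frame = base frame: x ahead of the robot, y to its left, z up, the work surface at z = 0. Lengths are in m, angles in rad, forces in N, time in s.
With the tool pointing down it reaches from about 0.425 to 0.875 m from the base axis. Payload 4.7 kg.
Tool frame: the origin (TCP) lies on the centre line of the jaws, within the pads' length; the fingertips stand ctrl.tcp_to_tips ahead of it and the grasp point (between the pads) lies 2 mm behind it (ctrl.tcp_to_tips is the distance from the TCP to the fingertips, in m); z points along the fingers, y is the line along which they close (so a half turn about z gives the same grasp; the last joint's range is limited). The gripper opens to 87 mm and grips with 3 to 60 N. Pads are 19 mm wide; open, the fingers measure 117 mm over their backs; the gripper's body (75 mm by 190 mm) begins 51 mm behind the grasp point.
Start: joints at [1.138, 0.321, -0.07, 1.45, 0.023, 1.371, -0.057], TCP at [0.281, -0.586, 0.24] pointing down, gripper open.
Joint ranges: [-2.86, 2.86], [-0.3, 2.09], [-1.38, 1.24], [0.06, 2.45], [-1.56, 4.7], [0.09, 2.05], [-2.69, 2.69]. Speed limits (rad/s): [2.57, 2.57, 3.14, 3.14, 3.14, 3.14, 3.14].

INTERFACE

Orientations are given as a rotation vector (axis times angle).
In Python, from bench import ctrl, optics, close_job gives the robot as it stands.
- The arm moves only by the shell command python3 -m inch 'ROWS' [OPENING] [FORCE]. ROWS is JSON, a list of rows, each a list of 2 entries, a list of its own where there are three numbers: the shift along the tool's x, y, z in mm, then the turn, a rotation vector about the tool's x, y, z in degrees. In form: [[[x, y, z], [ax, ay, az]], ...]. A call has exactly 10 rows; each row shifts and turns the commanded pose from where the row before left it, along the tool's axes as they then stand; what a row does not reach is not made up. A row lasts 1/10 s, in which the tool goes at most 50 mm and 8.59 degrees, less where a joint would pass 70% of its speed; a pose out of reach is approached as far as the arm can. A call is refused whole if a number of a shift passes 50 or a number of a turn 8.59, either way. A call with a gripper value outside its range is refused whole. OPENING is the closure, from 0 (fully open) to 1 (shut), set as the call begins (- or left out, the last holds). The fingers move at their own pace and stop on an object; FORCE is the grip in N (left out, the last holds). Time passes only in rows, so rows that do not move let the fingers close, or fill a call up. It gives the time, the measured TCP pose, the force and the opening at its end, in the units of the state.
- ctrl.get_state(): the state, without advancing time (a new reading comes with each control period).
- optics.get_image(name): name is "scene" or "top"; returns a dict with "image" (400x640x3 uint8, red, green, blue), "fx", "fy", "cx", "cy" (pixels), "R" (3x3) and "t" (3): a world point X has camera coordinates R X + t. Camera axes: x right, y down, z forward; pixel columns grow to the right and rows downward; lengths in m; the calibration is good to about 2 mm. A picture is of the moment at which its call begins. There is no depth.
- close_job(): hands the job in, once; it reports no verdict.
The state is a dict: "time": time; "joint_positions": joint angles; "qd": joint speeds; "joint_torque": joint torques, N m; "position": TCP position; "tool_rot": TCP orientation; "ft_force": force on the tool from outside, world axes, zero at the start; "torque": the same for the moment, N m; "grip_width": opening from 0.0 (shut) to 1.0 (fully open).
Only numpy, scipy, OpenCV 4.12 (cv2) and the standard library are available. Lean on these libraries where they do the work, as an engineer would, in place of code of your own. Each camera call takes 0.05 s, during which the arm holds its last target. There are 200 camera calls.

## Working session

There is one attempt and no reset: what is moved stays moved. The work goes in short steps, Python scripts to look and compute and a shell command to move; the robot and the scene stay as the last step left them, time stands still between calls to the robot, and variables do not carry over. Pictures are saved under pics/ and viewed, on a budget of 10 in all, crops included, one or two more only if the job needs it, and the job is handed in when it is done.

```bash
mkdir -p pics; ls
python3 - <<'E'
from bench import ctrl, optics
import cv2,numpy as np
s=ctrl.get_state();print({k:np.round(v,3) for k,v in s.items()},ctrl.tcp_to_tips)
for n in("scene","top"):
    d=optics.get_image(n);cv2.imwrite(f"pics/{n}0.png",d["image"][:,:,::-1]);print(n,d["fx"],d["cx"],d["cy"],np.round(d["R"],3).tolist(),np.round(d["t"],3))
E
```

```text
pics
{'time': np.float64(0.0), 'joint_positions': array([ 1.138,  0.322, -0.07 ,  1.452,  0.023,  1.371, -0.057]), 'qd': array([-0.   ,  0.001,  0.   , -0.   , -0.   , -0.001, -0.   ]), 'joint_torque': array([-1.0000e-03, -4.9129e+01, -4.0400e-01, -3.1253e+01, -6.4000e-02,
        4.4000e-02,  0.0000e+00]), 'position': array([ 0.281, -0.586,  0.238]), 'tool_rot': array([-3.062e+00, -6.960e-01,  1.000e-03]), 'ft_force': array([0.442, 0.014, 0.246]), 'torque': array([-0.008,  0.011, -0.027]), 'grip_width': np.float64(1.0)} 0.017
scene 511.45381775353104 310.3463857828082 199.5735857713529 [[-0.713, -0.701, 0.023], [-0.334, 0.311, -0.89], [0.617, -0.642, -0.456]] [0.384 0.265 0.995]
top 428.10533400928637 314.10756377501735 197.86716142294614 [[0.013, -1.0, 0.01], [-0.997, -0.014, -0.077], [0.077, -0.009, -0.997]] [-0.044  0.584  1.21 ]
```

View pics/scene0.png

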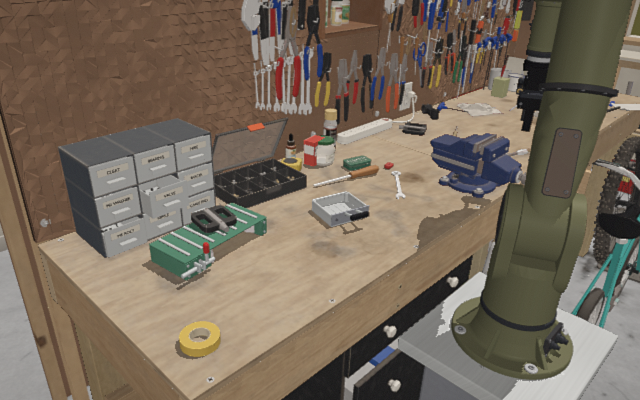

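View pics/top0.png

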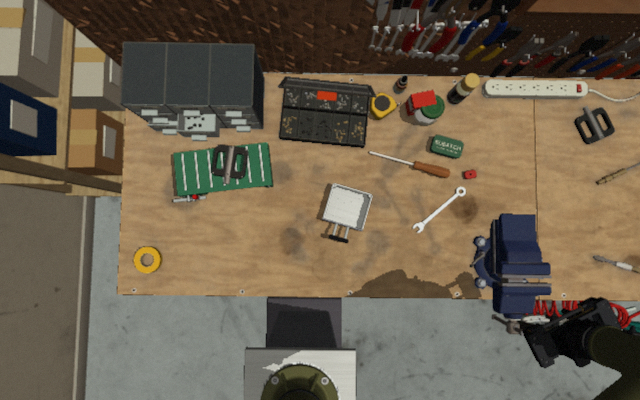

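Scene view: the tray is at about (340,208) with its bar at (357,214), the stand is at (210,240), and the red knob at (206,250). Top view: the stand spans about (172–272, 143–195), the tray pan centre is near (348,207), the bar near (339,239), and the knob near (195,197).

```bash
cat > h.py <<'E'
from bench import ctrl, optics
import cv2,numpy as np
from scipy.spatial.transform import Rotation as Ro
def cast(d,uv,z):
    r=d["R"].T@np.array([(uv[0]-d["cx"])/d["fx"],(uv[1]-d["cy"])/d["fy"],1]);c=-d["R"].T@d["t"]
    return c+r*(z-c[2])/r[2]
def blob(m,box):
    k=np.zeros_like(m);x0,y0,x1,y1=box;k[y0:y1,x0:x1]=m[y0:y1,x0:x1]
    n,l,st,ce=cv2.connectedComponentsWithStats(k);i=1+np.argmax(st[1:,4]);return (l==i).astype(np.uint8)
def corners(m):
    c=max(cv2.findContours(m,cv2.RETR_EXTERNAL,cv2.CHAIN_APPROX_NONE)[0],key=cv2.contourArea)
    return cv2.boxPoints(cv2.minAreaRect(c))
def hsv(d): return cv2.cvtColor(d["image"],cv2.COLOR_RGB2HSV)
def proj(d,X):
    p=d["R"]@np.array(X)+d["t"];return np.array([d["fx"]*p[0]/p[2]+d["cx"],d["fy"]*p[1]/p[2]+d["cy"]])
E
python3 - <<'E'
from h import *
np.set_printoptions(precision=4,suppress=True)
d=optics.get_image("top");H=hsv(d)
g=blob(cv2.morphologyEx(cv2.inRange(H,(65,80,30),(95,255,255)),cv2.MORPH_CLOSE,np.ones((9,9))),(150,120,290,215))
P=np.array([cast(d,p,.05)[:2] for p in corners(g)]);print("stand",corners(g),P,np.linalg.norm(P-np.roll(P,1,0),axis=1))
t=blob(cv2.inRange(H,(0,0,110),(180,45,255)),(300,170,390,240))
P=np.array([cast(d,p,.03)[:2] for p in corners(t)]);print("tray",corners(t),P,P.mean(0),np.linalg.norm(P-np.roll(P,1,0),axis=1))
b=blob(cv2.inRange(H,(0,0,0),(180,255,60)),(320,225,365,250))
P=np.array([cast(d,p,.045)[:2] for p in corners(b)]);print("bar",corners(b),P,P.mean(0),np.linalg.norm(P-np.roll(P,1,0),axis=1))
for n,bx in(("top",(180,185,210,210)),("scene",(190,235,220,265))):
    e=d if n=="top" else optics.get_image(n);Hh=hsv(e)
    r=blob(cv2.inRange(Hh,(0,150,80),(8,255,255))|cv2.inRange(Hh,(172,150,80),(180,255,255)),bx);y,x=np.nonzero(r);print("knob",n,x.mean(),y.mean(),x.min(),x.max(),y.min(),y.max(),cast(e,(x.mean(),y.mean()),.066))
im=np.hstack([cv2.resize(d["image"][130:255,160:400][:, :120],None,fx=3.3,fy=3.3,interpolation=2),cv2.resize(d["image"][130:255,280:400],None,fx=3.3,fy=3.3,interpolation=2)])
print(im.shape);cv2.imwrite("pics/c1.png",im[:,:,::-1])
E
```

```text
stand [[172.5488 152.939 ]
 [267.2683 142.4146]
 [272.1219 186.0975]
 [177.4024 196.6219]] [[0.7038 0.3664]
 [0.738  0.0995]
 [0.6136 0.0832]
 [0.5801 0.3481]] [0.125  0.2691 0.1255 0.267 ]
tray [[318.1193 229.9358]
 [332.5137 181.9541]
 [373.1559 194.1468]
 [358.7615 242.1284]] [[ 0.4921 -0.0483]
 [ 0.63   -0.088 ]
 [ 0.5965 -0.2049]
 [ 0.4591 -0.1643]] [ 0.5445 -0.1264] [0.1206 0.1435 0.1216 0.1433]
bar [[328.2453 237.6415]
 [329.3397 233.8113]
 [347.8302 239.0943]
 [346.7358 242.9245]] [[ 0.4709 -0.0767]
 [ 0.4817 -0.0797]
 [ 0.4676 -0.1318]
 [ 0.4568 -0.1288]] [ 0.4692 -0.1043] [0.0539 0.0112 0.054  0.0112]
knob top 194.38095238095238 196.42857142857142 192 197 195 198 [0.5801 0.2963 0.066 ]
knob scene 205.72222222222223 247.35185185185185 203 208 242 252 [0.5751 0.2954 0.066 ]
(412, 792, 3)
```

View pics/c1.png

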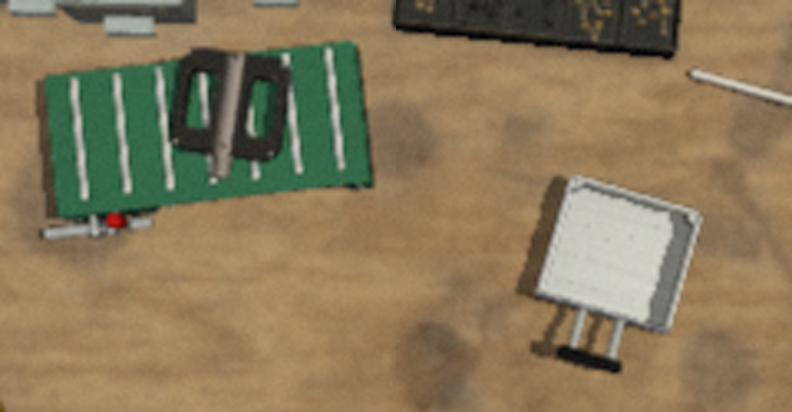

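The crop shows the stand clearly, with its front edge running (58,215)→(370,185), and the knob at (115,220). By these measurements the knob sits at about stand y = 82 mm rather than 106. I'll check whether the bolt is already partly out.

Run:
```python
from h import *
d=optics.get_image("scene")
im=cv2.resize(d["image"][190:290,140:280],None,fx=5.7,fy=5.7,interpolation=2)
c=np.array([.5968,.2157]);a=np.radians(7.4);ex=np.array([np.cos(a),np.sin(a)]);ey=np.array([-ex[1],ex[0]])
def W(x,y,z):p=c+x*ex+y*ey;return [p[0],p[1],z]
def mark(p,col):
    u=(proj(d,W(*p))-[140,190]+.5)*5.7;cv2.circle(im,tuple(int(v) for v in u),3,col,-1)
for p in((0,134,.05),(0,-134,.05),(.0,84,0),(0,-84,0)): mark((p[0],p[1]/1000,p[2]),(255,255,0))
for t in(0,.023,.046): mark((-.01,.106-t,.076),(0,0,255)); mark((-.01,.086-t,.026),(255,0,255))
cv2.imwrite("pics/c2.png",im[:,:,::-1])
```

```text
(no output)
```

View pics/c2.png

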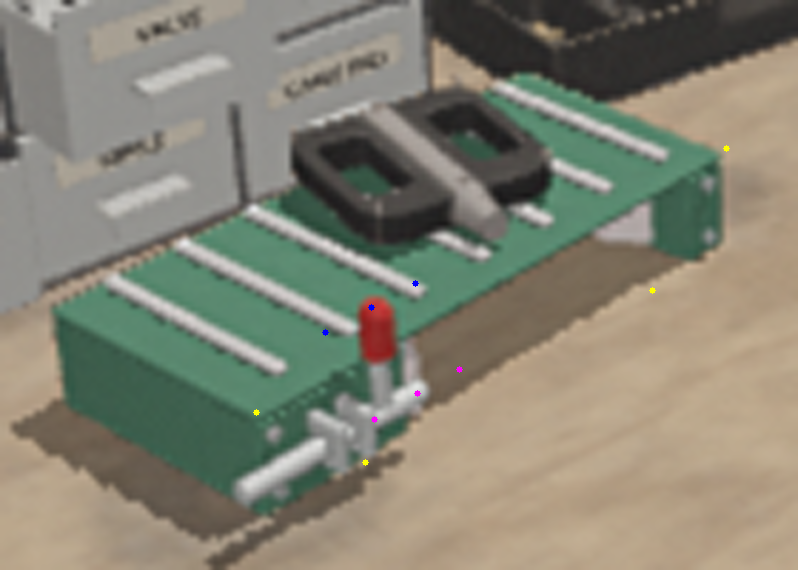

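The bolt is indeed about 24 mm out: its rod tip coincides with the mark for 23 mm of travel, at pixel (420,392), and the knob is at (377,330). So I draw it back first.

```bash
cat >> h.py <<'E'
C=np.array([.5968,.2157]);A=np.radians(7.4)
EX=np.array([np.cos(A),np.sin(A)]);EY=np.array([-EX[1],EX[0]])
def S(x,y):return C+x*EX+y*EY
def rel(pos,ydir):
    """shift in tool axes (mm) and turn about tool z (deg) to bring tool y onto +-ydir (deg, world)"""
    s=ctrl.get_state();R=Ro.from_rotvec(s["tool_rot"]).as_matrix()
    yt=np.degrees(np.arctan2(R[1,1],R[0,1]));dy=(ydir-yt+90)%180-90
    v=np.array(pos)-s["position"]
    print("t",round(float(s["time"]),2),"pos",s["position"].round(4),"F",s["ft_force"].round(2),"grip",round(float(s["grip_width"]),3),"j7",round(s["joint_positions"][6],2),"tilt",R[:,2].round(3))
    print("shift now",(R.T@v*1000).round(1),"turn z",round(-dy,2),"shift after turn",((R@Ro.from_rotvec([0,0,-np.radians(dy)]).as_matrix()).T@v*1000).round(1))
def st():
    s=ctrl.get_state();R=Ro.from_rotvec(s["tool_rot"]).as_matrix();p=s["position"][:2]-C;f=s["ft_force"]
    print("stand xy mm",(p@EX*1000).round(1),(p@EY*1000).round(1),"z",(s["position"][2]*1000).round(1),"Fstand",(f[:2]@EX).round(2),(f[:2]@EY).round(2),f[2].round(2),"Mz",s["torque"].round(3),"yawx",(np.degrees(np.arctan2(R[1,1],R[0,1]))).round(2))
E
python3 -c "
from h import *
rel([.577,.296,.13],97.4)"; python3 -m inch --help | head -20
```

```text
t 0.25 pos [ 0.2807 -0.586   0.239 ] F [-0.42  0.02  0.23] grip 0.998 j7 -0.06 tilt [-0.     0.001 -1.   ]
shift now [ 648.3 -667.3  109.6] turn z 18.2 shift after turn [ 407.5 -836.4  109.6]invalid input: not JSON, or not a number
```

```bash
python3 -m inch '[[[0,0,0],[0,0,6.07]],[[0,0,0],[0,0,6.07]],[[0,0,0],[0,0,6.06]],[[18,-38,0],[0,0,0]],[[18,-38,0],[0,0,0]],[[18,-38,0],[0,0,0]],[[18,-38,0],[0,0,0]],[[18,-38,0],[0,0,0]],[[18,-38,0],[0,0,0]],[[18,-38,0],[0,0,0]]]' 0.43 5
python3 -m inch '[[[18,-38,0],[0,0,0]],[[18,-38,0],[0,0,0]],[[18,-38,0],[0,0,0]],[[18,-38,0],[0,0,0]],[[18,-38,0],[0,0,0]],[[18,-38,0],[0,0,0]],[[18,-38,0],[0,0,0]],[[18,-38,0],[0,0,0]],[[18,-38,0],[0,0,0]],[[18,-38,0],[0,0,0]]]'
python3 -c "
from h import *
rel([.577,.296,.075],97.4)"
```

```text
time: 1.25
position: [0.3718, -0.3045, 0.2396]
tool_rot: [3.135, 0.203, 0.0]
ft_force: [0.6, -0.4, -0.4]
grip_width: 0.574
time: 2.25
position: [0.5013, 0.0953, 0.2398]
tool_rot: [3.134, 0.202, 0.001]
ft_force: [-0.4, 0.1, -0.3]
grip_width: 0.571
t 2.25 pos [0.5013 0.0953 0.2398] F [-0.45  0.14 -0.33] grip 0.571 j7 -1.71 tilt [ 0.001 -0.001 -1.   ]
shift now [ 100.7 -189.4  164.7] turn z -0.02 shift after turn [ 100.8 -189.4  164.7]
```

```bash
python3 -m inch '[[[17,-32,0],[0,0,0]],[[17,-32,0],[0,0,0]],[[17,-32,0],[0,0,0]],[[17,-32,0],[0,0,0]],[[17,-32,10],[0,0,0]],[[16,-29,25],[0,0,0]],[[0,0,35],[0,0,0]],[[0,0,35],[0,0,0]],[[0,0,35],[0,0,0]],[[0,0,25],[0,0,0]]]'
python3 - <<'E'
from h import *
rel([.577,.296,.075],97.4);st()
d=optics.get_image("scene");cv2.imwrite("pics/c3.png",cv2.resize(d["image"][150:290,110:310],None,fx=4,fy=4,interpolation=2)[:,:,::-1])
E
```

```text
time: 3.25
position: [0.5759, 0.2934, 0.0716]
tool_rot: [3.134, 0.203, -0.004]
ft_force: [-0.1, -0.3, 1.0]
grip_width: 0.571
t 3.25 pos [0.5759 0.2934 0.0716] F [-0.12 -0.28  0.99] grip 0.571 j7 -2.23 tilt [-0.003 -0.002 -1.   ]
shift now [ 1.5 -2.4 -3.4] turn z -0.0 shift after turn [ 1.5 -2.4 -3.4]
stand xy mm -10.8 79.8 z 71.6 Fstand -0.16 -0.26 0.99 Mz [-0.01   0.029  0.029] yawx -82.6
```

View pics/c3.png

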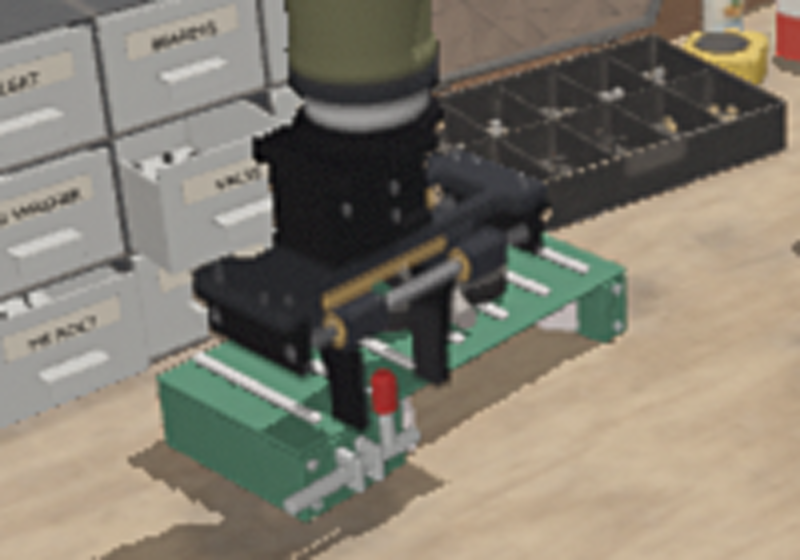

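The fingers straddle the knob: tips at (348,425) and (435,380), with the red knob between them at (385,390). I close on it and drag the bolt to the left.

```bash
python3 -m inch '[[[0,0,0],[0,0,0]],[[0,0,0],[0,0,0]],[[0,0,0],[0,0,0]],[[0,0,0],[0,0,0]],[[0,0,0],[0,0,0]],[[0,-5,0],[0,0,0]],[[0,-5,0],[0,0,0]],[[0,-5,0],[0,0,0]],[[0,0,0],[0,0,0]],[[0,0,0],[0,0,0]]]' 1 8
python3 -c "
from h import *
st()"
python3 -m inch '[[[0,-2,0],[0,0,0]],[[0,-2,0],[0,0,0]],[[0,-2,0],[0,0,0]],[[0,-1,0],[0,0,0]],[[0,0,0],[0,0,0]],[[0,0,0],[0,0,0]],[[0,0,0],[0,0,0]],[[0,0,0],[0,0,0]],[[0,0,0],[0,0,0]],[[0,0,0],[0,0,0]]]'
python3 -c "
from h import *
st()"
```

```text
time: 4.3
position: [0.577, 0.3003, 0.075]
tool_rot: [3.121, 0.194, -0.002]
ft_force: [-2.7, -16.3, 11.3]
grip_width: 0.219
stand xy mm -8.7 86.5 z 75.0 Fstand -4.77 -15.81 11.31 Mz [-3.745  0.505 -0.059] yawx -82.89
time: 5.3
position: [0.5763, 0.3068, 0.0749]
tool_rot: [3.121, 0.193, -0.002]
ft_force: [-2.2, -15.1, 10.3]
grip_width: 0.372
stand xy mm -8.6 93.0 z 74.9 Fstand -4.08 -14.69 10.34 Mz [-3.82   0.398 -0.112] yawx -82.93
```

The resistance shows the bolt is already at its stop, which means the mouth, and so the stand origin, is off-centre in the body. In c2 the right cheek's front face is narrow (697–720) and the left one is wide (272–408). I'm releasing and re-deriving the origin from the mouth edges.

```bash
python3 -m inch '[[[0,7,0],[0,0,0]],[[0,7,0],[0,0,0]],[[0,0,0],[0,0,0]],[[0,0,0],[0,0,0]],[[0,0,-20],[0,0,0]],[[0,0,-30],[0,0,0]],[[0,0,-30],[0,0,0]],[[0,0,-30],[0,0,0]],[[0,0,0],[0,0,0]],[[0,0,0],[0,0,0]]]' 0.43
python3 - <<'E'
from h import *
st()
d=optics.get_image("scene")
def loc(p):q=p[:2]-C;return np.round([q@EX*1000,q@EY*1000],1)
for n,u,v,z in(("Rin bottom",697,262,0),("Rout bottom",722,245,0),("Lout bottom",268,516,0),("Lin bottom",408,432,0),("Ltop",272,415,.047),("Rtop",722,155,.047),("Rin top",697,172,.043)):
    print(n,loc(cast(d,(u/5.7+140-.5,v/5.7+190-.5),z)))
t=optics.get_image("top")
for n,dd,bx in(("top",t,(170,180,215,210)),("scene",d,(185,230,230,265))):
    Hh=hsv(dd);r=blob(cv2.inRange(Hh,(0,150,80),(8,255,255))|cv2.inRange(Hh,(172,150,80),(180,255,255)),bx);y,x=np.nonzero(r);print("knob",n,loc(cast(dd,(x.mean(),y.mean()),.066)))
rel([.469,-.104,.15],-16)
E
```

```text
time: 6.3
position: [0.5757, 0.3033, 0.1852]
tool_rot: [-3.134, -0.205, -0.002]
ft_force: [-0.5, -0.1, -0.1]
grip_width: 0.567
stand xy mm -9.6 89.6 z 185.2 Fstand -0.48 -0.06 -0.07 Mz [-0.034  0.039  0.003] yawx -82.53
Rin bottom [   1.2 -114.4]
Rout bottom [   2.4 -132.6]
Lout bottom [  2.4 132.1]
Lin bottom [ 2.7 58.7]
Ltop [ -1.9 128.6]
Rtop [   1.3 -132.6]
Rin top [   4.4 -119.3]Traceback (most recent call last):
  File "<stdin>", line 9, in <module>
  File "h.py", line 9, in blob
    n,l,st,ce=cv2.connectedComponentsWithStats(k);i=1+np.argmax(st[1:,4]);return (l==i).astype(np.uint8)
                                                      ~~~~~~~~~^^^^^^^^^^
    return _wrapfunc(a, 'argmax', axis=axis, out=out, **kwds)
    return bound(*args, **kwds)
ValueError: attempt to get argmax of an empty sequence
```

```bash
cat >> h.py <<'E'
C=C-.025*EY+.001*EX
E
python3 - <<'E'
from h import *
rel([.469,-.104,.13],-16)
E
```

```text
t 6.4 pos [0.5751 0.3022 0.1832] F [-0.33 -0.11 -0.16] grip 0.573 j7 -2.19 tilt [-0.002 -0.001 -1.   ]
shift now [-157.7  389.    53.7] turn z -66.56 shift after turn [-419.7   10.1   53.7]
```

```bash
python3 -m inch '[[[0,0,0],[0,0,-8.32]],[[0,0,0],[0,0,-8.32]],[[0,0,0],[0,0,-8.32]],[[0,0,0],[0,0,-8.32]],[[0,0,0],[0,0,-8.32]],[[0,0,0],[0,0,-8.32]],[[0,0,0],[0,0,-8.32]],[[0,0,0],[0,0,-8.32]],[[-42,1,0],[0,0,0]],[[-42,1,0],[0,0,0]]]' 0.655
python3 -m inch '[[[-42,1,0],[0,0,0]],[[-42,1,0],[0,0,0]],[[-42,1,0],[0,0,0]],[[-42,1,0],[0,0,0]],[[-42,1,0],[0,0,0]],[[-42,1,10],[0,0,0]],[[-42,1,20],[0,0,0]],[[-42,1,24],[0,0,0]],[[0,0,0],[0,0,0]],[[0,0,0],[0,0,0]]]'
python3 - <<'E'
from h import *
rel([.469,-.104,.047],-16)
d=optics.get_image("scene");s=ctrl.get_state()
u=proj(d,s["position"]+[0,0,-.017]).astype(int);w=proj(d,[.469,-.104,.045]).astype(int);print(u,w)
im=d["image"].copy();cv2.circle(im,tuple(w),1,(255,255,0),-1)
cv2.imwrite("pics/c4.png",cv2.resize(im[140:265,270:450],None,fx=4.4,fy=4.4,interpolation=2)[:,:,::-1])
E
```

```text
time: 7.4
position: [0.5529, 0.2214, 0.1825]
tool_rot: [-2.504, -1.893, 0.003]
ft_force: [0.6, -1.3, 1.3]
grip_width: 0.345
time: 8.4
position: [0.468, -0.1048, 0.1291]
tool_rot: [-2.51, -1.884, 0.001]
ft_force: [-0.2, -0.1, 0.2]
grip_width: 0.345
t 8.4 pos [ 0.468  -0.1048  0.1291] F [-0.18 -0.09  0.19] grip 0.345 j7 -0.22 tilt [-0.003  0.002 -1.   ]
shift now [ 0.9  1.  82.1] turn z -0.2 shift after turn [ 0.9  1.  82.1]
[359 189] [358 213]
```

View pics/c4.png

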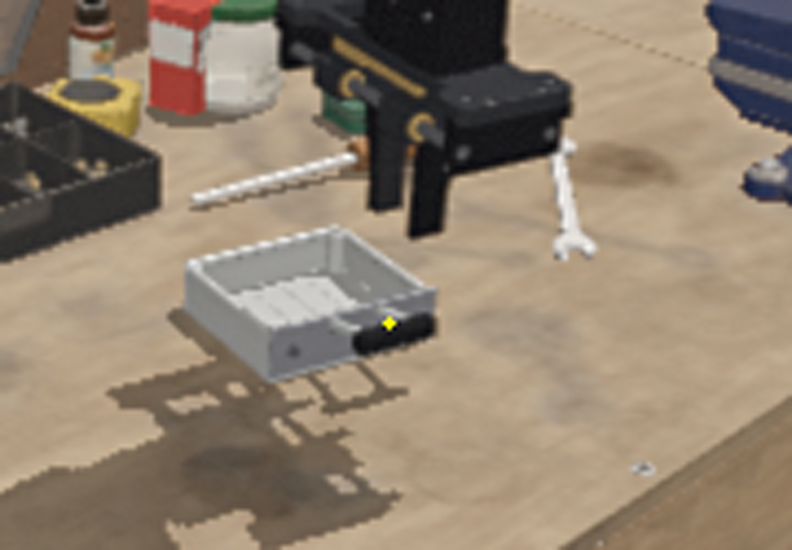

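The bar is at about (393,332) and my mark sits on its top, with the fingers directly above it, front and back. I descend and pinch.

```bash
python3 -m inch '[[[0,0,25],[0,0,0]],[[0,0,25],[0,0,0]],[[0,0,18],[0,0,0]],[[1,1,12],[0,0,0]],[[0,0,4],[0,0,0]],[[0,0,0],[0,0,0]],[[0,0,0],[0,0,0]],[[0,0,0],[0,0,0]],[[0,0,0],[0,0,0]],[[0,0,0],[0,0,0]]]'
python3 -m inch '[[[0,0,0],[0,0,0]],[[0,0,0],[0,0,0]],[[0,0,0],[0,0,0]],[[0,0,0],[0,0,0]],[[0,0,0],[0,0,0]],[[0,0,0],[0,0,0]],[[0,0,0],[0,0,0]],[[0,0,0],[0,0,0]],[[0,0,0],[0,0,0]],[[0,0,0],[0,0,0]]]' 1 30
python3 - <<'E'
from h import *
p=S(-.175,0)
rel([p[0],p[1],.045],7.4);st()
E
```

```text
time: 9.45
position: [0.4709, -0.1038, 0.047]
tool_rot: [2.509, 1.889, 0.0]
ft_force: [0.6, 0.5, 0.9]
grip_width: 0.348
time: 10.45
position: [0.4708, -0.1036, 0.0464]
tool_rot: [2.51, 1.89, 0.0]
ft_force: [0.2, 0.1, -1.6]
grip_width: 0.13
t 10.45 pos [ 0.4708 -0.1036  0.0464] F [ 0.16  0.13 -1.59] grip 0.13 j7 -0.35 tilt [ 0. -0. -1.]
shift now [ 249.6 -116.8    1.4] turn z -23.44 shift after turn [275.4  -7.9   1.4]
stand xy mm -167.1 -275.4 z 46.4 Fstand 0.18 0.11 -1.59 Mz [0.119 0.149 0.015] yawx -16.04
```

```bash
python3 -m inch '[[[5,0,0],[0,0,-3]],[[10,0,0],[0,0,-3]],[[20,0,0],[0,0,-3]],[[20,0,0],[0,0,-3]],[[20,0,0],[0,0,-3]],[[20,0,0],[0,0,-3]],[[20,0,0],[0,0,-3]],[[20,0,0],[0,0,-2.4]],[[20,0,0],[0,0,0]],[[20,0,0],[0,0,0]]]'
python3 - <<'E'
from h import *
p=S(-.175,0)
rel([p[0],p[1],.046],7.4);st()
E
```

```text
time: 11.45
position: [0.4719, 0.0627, 0.0461]
tool_rot: [2.081, 2.349, -0.025]
ft_force: [-8.6, -24.7, 14.0]
grip_width: 0.201
t 11.45 pos [0.4719 0.0627 0.0461] F [ -8.61 -24.74  13.98] grip 0.201 j7 -0.37 tilt [-0.008 -0.014 -1.   ]
shift now [110.4 -31.3  -0.9] turn z -0.48 shift after turn [110.6 -30.4  -0.9]
stand xy mm -144.6 -110.6 z 46.1 Fstand -11.72 -23.43 13.98 Mz [-5.3    1.494 -2.272] yawx 6.92
```

```bash
python3 -m inch '[[[0,0,0],[0,0,0]],[[0,0,0],[0,0,0]],[[0,0,0],[0,0,0]],[[0,0,0],[0,0,0]],[[0,0,0],[0,0,0]],[[0,0,0],[0,0,0]],[[0,0,0],[0,0,0]],[[0,0,0],[0,0,0]],[[0,0,0],[0,0,0]],[[0,0,0],[0,0,0]]]'
python3 - <<'E'
from h import *
st()
d=optics.get_image("scene");t=optics.get_image("top")
a=cv2.resize(d["image"][160:270,230:370],None,fx=3,fy=3,interpolation=2);b=cv2.resize(t["image"][140:250,240:360],None,fx=3,fy=3,interpolation=2)
im=np.hstack([a,b]);print(im.shape)
cv2.imwrite("pics/c5.png",im[:,:,::-1])
E
```

```text
time: 12.45
position: [0.4711, 0.0661, 0.0461]
tool_rot: [-2.081, -2.351, 0.018]
ft_force: [-10.5, -10.7, 11.6]
grip_width: 0.211
stand xy mm -144.9 -107.1 z 46.1 Fstand -11.78 -9.31 11.58 Mz [-2.373  1.974 -2.024] yawx 6.96
(330, 780, 3)
```

View pics/c5.png

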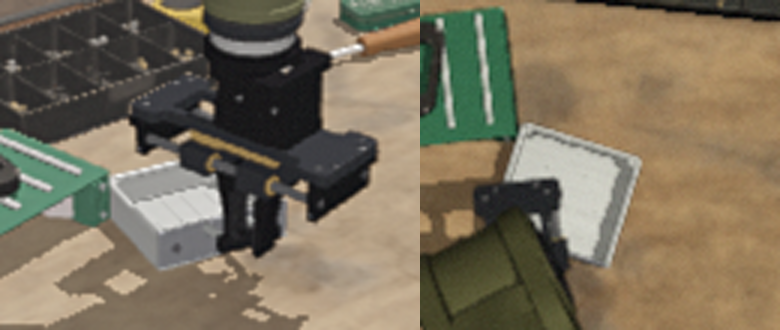

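The tray's leading left corner met the stand's right cheek, because I passed too close, and the tray turned in the pinch. In the top half of the picture the tray centre is about (575,190), with its corner at (520,130). I back off, release and measure the tray again.

```bash
python3 -m inch '[[[-5,0,0],[0,0,0]],[[-10,0,0],[0,0,0]],[[-15,0,0],[0,0,0]],[[-10,0,0],[0,0,0]],[[0,0,0],[0,0,0]],[[0,0,0],[0,0,0]],[[0,0,0],[0,0,0]],[[0,0,0],[0,0,0]],[[0,0,0],[0,0,0]],[[0,0,0],[0,0,0]]]' 0.655
python3 - <<'E'
from h import *
st();np.set_printoptions(precision=4,suppress=True)
d=optics.get_image("top");H=hsv(d)
t=blob(cv2.inRange(H,(0,0,110),(180,45,255)),(270,160,380,260))
c=max(cv2.findContours(t,0,1)[0],key=cv2.contourArea)
ap=cv2.approxPolyDP(c,4,True)[:,0];print(ap.tolist())
for p in ap: print(cast(d,p,.03)[:2])
im=cv2.resize(d["image"][150:260,250:390],None,fx=4,fy=4,interpolation=2);cv2.imwrite("pics/c6.png",im[:,:,::-1])
E
```

```text
time: 13.55
position: [0.4796, 0.0306, 0.0465]
tool_rot: [2.074, 2.36, -0.0]
ft_force: [-1.0, 0.3, 0.5]
grip_width: 0.345
stand xy mm -141.1 -143.4 z 46.5 Fstand -0.95 0.39 0.51 Mz [ 0.027 -0.131 -0.046] yawx 7.39
[[273, 182], [272, 197], [298, 196], [302, 219], [311, 221], [314, 185]]
[0.6275 0.0827]
[0.5843 0.0847]
[0.5882 0.0104]
[ 0.5226 -0.002 ]
[ 0.5173 -0.0277]
[ 0.6205 -0.0349]
```

View pics/c6.png

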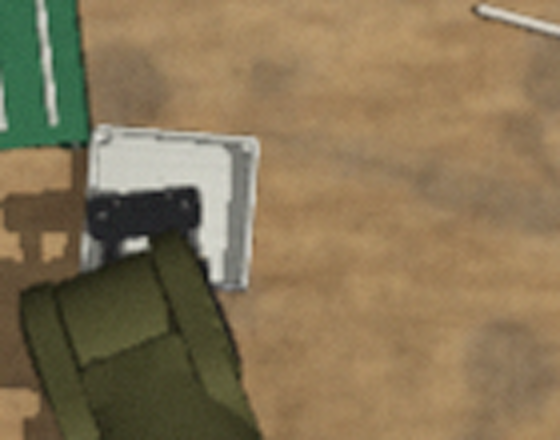

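The tray is now at about yaw −4°, with its leading edge running (95,127)→(258,140), and it is still against the stand's corner. I align the tool with it, regrip harder, pull clear, then turn.

```bash
python3 -m inch '[[[0,0,0],[0,0,5.7]],[[0,0,0],[0,0,5.7]],[[0,0,0],[0,0,0]],[[0,0,0],[0,0,0]],[[0,0,0],[0,0,0]],[[0,0,0],[0,0,0]],[[0,0,0],[0,0,0]],[[0,0,0],[0,0,0]],[[0,0,0],[0,0,0]],[[0,0,0],[0,0,0]]]'
python3 -m inch '[[[0,0,0],[0,0,0]],[[0,0,0],[0,0,0]],[[0,0,0],[0,0,0]],[[0,0,0],[0,0,0]],[[0,0,0],[0,0,0]],[[-2,-5,0],[0,0,0]],[[-5,-10,0],[0,0,0]],[[-5,-10,0],[0,0,0]],[[-5,-5,0],[0,0,0]],[[0,0,0],[0,0,0]]]' 1 50
python3 -c "
from h import *
st();p=S(-.182,-.145);rel([*p,.046],7.4)"
```

```text
time: 14.6
position: [0.4797, 0.0305, 0.0466]
tool_rot: [2.298, 2.142, 0.0]
ft_force: [0.3, 1.6, -0.3]
grip_width: 0.346
time: 15.6
position: [0.4475, 0.0143, 0.0463]
tool_rot: [2.299, 2.14, -0.003]
ft_force: [-0.4, 0.4, -2.3]
grip_width: 0.131
stand xy mm -175.0 -155.4 z 46.3 Fstand -0.4 0.41 -2.33 Mz [0.024 0.163 0.007] yawx -4.12
t 15.6 pos [0.4475 0.0143 0.0463] F [-0.45  0.36 -2.33] grip 0.131 j7 -0.37 tilt [-0.001 -0.002 -1.   ]
shift now [ 8.8 -8.9  0.3] turn z -11.52 shift after turn [10.4 -7.   0.3]
```

```bash
python3 -m inch '[[[0,-3,0],[0,0,-2]],[[0,-3,0],[0,0,-2.5]],[[0,-2,0],[0,0,-2.5]],[[3,0,0],[0,0,-2.5]],[[6,0,0],[0,0,-2]],[[9,0,0],[0,0,0]],[[12,0,0],[0,0,0]],[[12,0,0],[0,0,0]],[[12,0,0],[0,0,0]],[[12,0,0],[0,0,0]]]'
python3 -c "
from h import *
st()"
python3 -m inch '[[[13,0,0],[0,0,0]],[[13,0,0],[0,0,0]],[[13,0,0],[0,0,0]],[[13,0,0],[0,0,0]],[[13,0,0],[0,0,0]],[[12,0,0],[0,0,0]],[[8,0,0],[0,0,0]],[[4,0,0],[0,0,0]],[[0,0,0],[0,0,0]],[[0,0,0],[0,0,0]]]'
python3 - <<'E'
from h import *
st();p=S(-.182,0);rel([*p,.046],7.4)
d=optics.get_image("scene");t=optics.get_image("top")
a=cv2.resize(d["image"][190:290,160:300],None,fx=3,fy=3,interpolation=2);b=cv2.resize(t["image"][140:240,190:310],None,fx=3,fy=3,interpolation=2)
cv2.imwrite("pics/c7.png",np.hstack([a,b])[:,:,::-1])
E
```

```text
time: 16.6
position: [0.4321, 0.0828, 0.0466]
tool_rot: [2.071, 2.362, 0.0]
ft_force: [0.9, -0.4, -3.4]
grip_width: 0.132
stand xy mm -181.4 -85.6 z 46.6 Fstand 0.88 -0.54 -3.35 Mz [-0.088  0.061 -0.087] yawx 7.5
time: 17.6
position: [0.4208, 0.1696, 0.0465]
tool_rot: [-2.072, -2.361, 0.0]
ft_force: [-0.1, 0.9, -2.4]
grip_width: 0.133
stand xy mm -181.5 1.9 z 46.5 Fstand 0.02 0.94 -2.41 Mz [0.078 0.038 0.054] yawx 7.47
t 17.6 pos [0.4208 0.1696 0.0465] F [-0.1   0.94 -2.41] grip 0.133 j7 -0.57 tilt [-0. -0. -1.]
shift now [-1.9 -0.5  0.5] turn z 0.07 shift after turn [-1.9 -0.5  0.5]
```

View pics/c7.png

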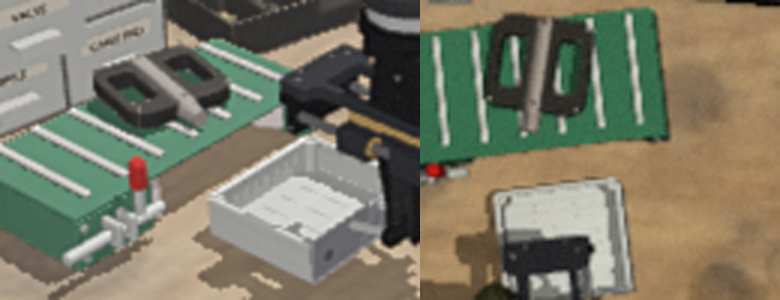

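The tray is square to the stand and in front of the mouth: leading edge (497,192)→(622,178) in the top half, and the bolt is drawn back. I now feel my way in.

```bash
python3 -m inch '[[[0,5,0],[0,0,0]],[[0,5,0],[0,0,0]],[[0,5,0],[0,0,0]],[[0,5,0],[0,0,0]],[[0,4,0],[0,0,0]],[[0,3,0],[0,0,0]],[[0,3,0],[0,0,0]],[[0,2,0],[0,0,0]],[[0,2,0],[0,0,0]],[[0,1,0],[0,0,0]]]' - 55
python3 -c "
from h import *
st()"
python3 -m inch '[[[0,1,0],[0,0,0]],[[0,1,0],[0,0,0]],[[0,1,0],[0,0,0]],[[0,1,0],[0,0,0]],[[0,1,0],[0,0,0]],[[0,1,0],[0,0,0]],[[0,1,0],[0,0,0]],[[0,1,0],[0,0,0]],[[0,0,0],[0,0,0]],[[0,0,0],[0,0,0]]]'
python3 -c "
from h import *
st()"
```

```text
time: 18.7
position: [0.4556, 0.1742, 0.0465]
tool_rot: [2.072, 2.361, -0.0]
ft_force: [-0.5, -0.5, -2.2]
grip_width: 0.135
stand xy mm -146.3 2.0 z 46.5 Fstand -0.52 -0.45 -2.25 Mz [-0.047  0.195  0.015] yawx 7.46
time: 19.7
position: [0.4637, 0.1752, 0.0466]
tool_rot: [2.072, 2.361, 0.001]
ft_force: [0.4, 0.3, -2.1]
grip_width: 0.127
stand xy mm -138.2 2.0 z 46.6 Fstand 0.43 0.27 -2.09 Mz [-0.06   0.059  0.014] yawx 7.46
```

```bash
python3 -m inch '[[[0,1,0],[0,0,0]],[[0,1,0],[0,0,0]],[[0,1,0],[0,0,0]],[[0,1,0],[0,0,0]],[[0,1,0],[0,0,0]],[[0,1,0],[0,0,0]],[[0,1,0],[0,0,0]],[[0,1,0],[0,0,0]],[[0,0,0],[0,0,0]],[[0,0,0],[0,0,0]]]'
python3 -c "
from h import *
st()"
```

```text
time: 20.7
position: [0.4716, 0.1762, 0.0466]
tool_rot: [2.072, 2.361, 0.001]
ft_force: [0.4, 0.3, -2.5]
grip_width: 0.131
stand xy mm -130.2 2.0 z 46.6 Fstand 0.41 0.3 -2.48 Mz [-0.092 -0.01  -0.037] yawx 7.46
```

```bash
python3 -m inch '[[[0,1,0],[0,0,0]],[[0,1,0],[0,0,0]],[[0,1,0],[0,0,0]],[[0,1,0],[0,0,0]],[[0,1,0],[0,0,0]],[[0,1,0],[0,0,0]],[[0,0,0],[0,0,0]],[[0,0,0],[0,0,0]],[[0,0,0],[0,0,0]],[[0,0,0],[0,0,0]]]'
python3 -c "
from h import *
st()"
```

```text
time: 21.7
position: [0.4775, 0.177, 0.0466]
tool_rot: [2.072, 2.361, 0.0]
ft_force: [0.4, -0.0, -3.1]
grip_width: 0.133
stand xy mm -124.3 2.0 z 46.6 Fstand 0.38 -0.09 -3.05 Mz [-0.008 -0.032 -0.069] yawx 7.46
```

```bash
python3 -m inch '[[[0,1,0],[0,0,0]],[[0,1,0],[0,0,0]],[[0,1,0],[0,0,0]],[[0,1,0],[0,0,0]],[[0,1,0],[0,0,0]],[[0,1,0],[0,0,0]],[[0,0,0],[0,0,0]],[[0,0,0],[0,0,0]],[[0,0,0],[0,0,0]],[[0,0,0],[0,0,0]]]'
python3 -c "
from h import *
st()"
```

```text
time: 22.7
position: [0.4816, 0.1768, 0.0461]
tool_rot: [-2.072, -2.36, 0.007]
ft_force: [-6.8, -4.1, 1.9]
grip_width: 0.136
stand xy mm -120.2 1.2 z 46.1 Fstand -7.24 -3.17 1.93 Mz [-0.738  1.336 -0.196] yawx 7.42
```

Contact: the left flare pushes back and to −y. That puts the channel about 8 mm to the right, so I back off, shift and go on.

```bash
python3 -m inch '[[[0,-3,0],[0,0,0]],[[0,-3,0],[0,0,0]],[[-2,0,0],[0,0,0]],[[-2,0,0],[0,0,0]],[[-2,0,0],[0,0,0]],[[-2,0,0],[0,0,0]],[[0,2,0],[0,0,0]],[[0,1,0],[0,0,0]],[[0,1,0],[0,0,0]],[[0,0,0],[0,0,0]]]'
python3 -c "
from h import *
st()"
python3 -m inch '[[[0,1,0],[0,0,0]],[[0,1,0],[0,0,0]],[[0,1,0],[0,0,0]],[[0,1,0],[0,0,0]],[[0,1,0],[0,0,0]],[[0,1,0],[0,0,0]],[[0,0,0],[0,0,0]],[[0,0,0],[0,0,0]],[[0,0,0],[0,0,0]],[[0,0,0],[0,0,0]]]'
python3 -c "
from h import *
st()"
```

```text
time: 23.7
position: [0.4826, 0.1696, 0.0465]
tool_rot: [2.072, 2.361, 0.0]
ft_force: [-0.7, 0.1, -2.6]
grip_width: 0.13
stand xy mm -120.2 -6.0 z 46.5 Fstand -0.72 0.19 -2.64 Mz [-0.082  0.014 -0.03 ] yawx 7.46
time: 24.7
position: [0.4884, 0.1704, 0.0466]
tool_rot: [2.072, 2.361, 0.0]
ft_force: [0.8, 0.3, -3.0]
grip_width: 0.132
stand xy mm -114.3 -6.0 z 46.6 Fstand 0.86 0.17 -3.05 Mz [ 0.003 -0.01   0.041] yawx 7.46
```

Free at leading edge x of about 36 mm. I continue.

```bash
python3 -m inch '[[[0,1,0],[0,0,0]],[[0,1,0],[0,0,0]],[[0,1,0],[0,0,0]],[[0,1,0],[0,0,0]],[[0,1,0],[0,0,0]],[[0,1,0],[0,0,0]],[[0,0,0],[0,0,0]],[[0,0,0],[0,0,0]],[[0,0,0],[0,0,0]],[[0,0,0],[0,0,0]]]'
python3 -c "
from h import *
st()"
```

```text
time: 25.7
position: [0.4937, 0.1706, 0.0463]
tool_rot: [-2.072, -2.361, 0.002]
ft_force: [-4.4, -4.2, -0.9]
grip_width: 0.132
stand xy mm -109.0 -6.5 z 46.3 Fstand -4.91 -3.59 -0.9 Mz [-0.777  0.906 -0.135] yawx 7.44
```

```bash
python3 -m inch '[[[0,-2,0],[0,0,0]],[[0,-1,0],[0,0,0]],[[-1.2,0,0],[0,0,0]],[[-1.2,0,0],[0,0,0]],[[0,1,0],[0,0,0]],[[0,1,0],[0,0,0]],[[0,1,0],[0,0,0]],[[0,1,0],[0,0,0]],[[0,0,0],[0,0,0]],[[0,0,0],[0,0,0]]]'
python3 -c "
from h import *
st()"
python3 -m inch '[[[0,1,0],[0,0,0]],[[0,1,0],[0,0,0]],[[0,1,0],[0,0,0]],[[0,1,0],[0,0,0]],[[0,0,0],[0,0,0]],[[0,0,0],[0,0,0]],[[0,0,0],[0,0,0]],[[0,0,0],[0,0,0]],[[0,0,0],[0,0,0]],[[0,0,0],[0,0,0]]]'
python3 -c "
from h import *
st()"
```

```text
time: 26.7
position: [0.4957, 0.1689, 0.0465]
tool_rot: [2.072, 2.361, 0.0]
ft_force: [-0.1, 0.1, -2.4]
grip_width: 0.131
stand xy mm -107.3 -8.4 z 46.5 Fstand -0.08 0.15 -2.38 Mz [-0.123  0.018 -0.039] yawx 7.46
time: 27.7
position: [0.4998, 0.1694, 0.0466]
tool_rot: [2.072, 2.361, 0.001]
ft_force: [0.5, -1.7, -2.9]
grip_width: 0.135
stand xy mm -103.2 -8.5 z 46.6 Fstand 0.28 -1.8 -2.94 Mz [-0.531 -0.047 -0.393] yawx 7.45
```

```bash
python3 -m inch '[[[-0.8,0,0],[0,0,0]],[[0,1,0],[0,0,0]],[[0,1,0],[0,0,0]],[[0,1,0],[0,0,0]],[[0,1,0],[0,0,0]],[[0,1,0],[0,0,0]],[[0,1,0],[0,0,0]],[[0,0,0],[0,0,0]],[[0,0,0],[0,0,0]],[[0,0,0],[0,0,0]]]'
python3 -c "
from h import *
st()"
```

```text
time: 28.7
position: [0.5058, 0.1694, 0.0466]
tool_rot: [2.072, 2.361, 0.001]
ft_force: [-0.1, -1.3, -3.3]
grip_width: 0.135
stand xy mm -97.2 -9.2 z 46.6 Fstand -0.26 -1.26 -3.32 Mz [-0.411 -0.004 -0.186] yawx 7.46
```

```bash
python3 -m inch '[[[-0.6,0,0],[0,0,0.2]],[[0,1.5,0],[0,0,0]],[[0,1.5,0],[0,0,0]],[[0,1.5,0],[0,0,0]],[[0,1.5,0],[0,0,0]],[[0,1.5,0],[0,0,0]],[[0,1.5,0],[0,0,0]],[[0,1,0],[0,0,0]],[[0,0,0],[0,0,0]],[[0,0,0],[0,0,0]]]'
python3 -c "
from h import *
st()"
```

```text
time: 29.7
position: [0.5159, 0.1702, 0.0466]
tool_rot: [2.076, 2.357, 0.001]
ft_force: [0.7, -1.9, -3.0]
grip_width: 0.133
stand xy mm -87.1 -9.7 z 46.6 Fstand 0.45 -1.99 -2.96 Mz [-0.112 -0.01  -0.072] yawx 7.26
```

```bash
python3 -m inch '[[[-0.5,0,0],[0,0,0]],[[0,1.5,0],[0,0,0]],[[0,1.5,0],[0,0,0]],[[0,1.5,0],[0,0,0]],[[0,1.5,0],[0,0,0]],[[0,1.5,0],[0,0,0]],[[0,1.5,0],[0,0,0]],[[0,1.5,0],[0,0,0]],[[0,0,0],[0,0,0]],[[0,0,0],[0,0,0]]]'
python3 -c "
from h import *
st()"
```

```text
time: 30.7
position: [0.5263, 0.1709, 0.0466]
tool_rot: [2.076, 2.357, 0.001]
ft_force: [-0.1, 0.0, -3.2]
grip_width: 0.134
stand xy mm -76.6 -10.4 z 46.6 Fstand -0.07 0.04 -3.2 Mz [-0.04   0.006 -0.006] yawx 7.25
```

```bash
python3 -m inch '[[[0,1.5,0],[0,0,0]],[[0,1.5,0],[0,0,0]],[[0,1.5,0],[0,0,0]],[[0,1.5,0],[0,0,0]],[[0,1.5,0],[0,0,0]],[[0,1.5,0],[0,0,0]],[[0,1.5,0],[0,0,0]],[[0,1.5,0],[0,0,0]],[[0,1,0],[0,0,0]],[[0,0,0],[0,0,0]]]'
python3 -c "
from h import *
st()"
python3 -m inch '[[[0,1.5,0],[0,0,0]],[[0,1.5,0],[0,0,0]],[[0,1.5,0],[0,0,0]],[[0,1.5,0],[0,0,0]],[[0,1.5,0],[0,0,0]],[[0,1.5,0],[0,0,0]],[[0,1.5,0],[0,0,0]],[[0,1.5,0],[0,0,0]],[[0,0,0],[0,0,0]],[[0,0,0],[0,0,0]]]'
python3 -c "
from h import *
st()"
```

```text
time: 31.7
position: [0.5392, 0.1726, 0.0466]
tool_rot: [2.076, 2.357, 0.001]
ft_force: [0.6, -1.2, -2.3]
grip_width: 0.134
stand xy mm -63.7 -10.4 z 46.6 Fstand 0.4 -1.3 -2.26 Mz [-0.045  0.006 -0.023] yawx 7.25
time: 32.7
position: [0.5511, 0.1741, 0.0466]
tool_rot: [2.076, 2.357, 0.001]
ft_force: [0.2, -0.6, -3.5]
grip_width: 0.136
stand xy mm -51.7 -10.4 z 46.6 Fstand 0.14 -0.61 -3.5 Mz [-0.061  0.019 -0.018] yawx 7.26
```

```bash
python3 -m inch '[[[0,1.5,0],[0,0,0]],[[0,1.5,0],[0,0,0]],[[0,1.5,0],[0,0,0]],[[0,1,0],[0,0,0]],[[0,1,0],[0,0,0]],[[0,1,0],[0,0,0]],[[0,1,0],[0,0,0]],[[0,0,0],[0,0,0]],[[0,0,0],[0,0,0]],[[0,0,0],[0,0,0]]]'
python3 -c "
from h import *
st()"
```

```text
time: 33.7
position: [0.5595, 0.1751, 0.0466]
tool_rot: [2.076, 2.357, 0.0]
ft_force: [-0.2, -0.2, -3.0]
grip_width: 0.133
stand xy mm -43.3 -10.5 z 46.6 Fstand -0.17 -0.17 -2.98 Mz [-0.036  0.006 -0.006] yawx 7.26
```

```bash
python3 -m inch '[[[0,1,0],[0,0,0]],[[0,1,0],[0,0,0]],[[0,1,0],[0,0,0]],[[0,1,0],[0,0,0]],[[0,1,0],[0,0,0]],[[0,1,0],[0,0,0]],[[0,0,0],[0,0,0]],[[0,0,0],[0,0,0]],[[0,0,0],[0,0,0]],[[0,0,0],[0,0,0]]]'
python3 -c "
from h import *
st()"
```

```text
time: 34.7
position: [0.564, 0.1761, 0.0462]
tool_rot: [-2.075, -2.357, 0.003]
ft_force: [-6.1, -0.1, -1.0]
grip_width: 0.134
stand xy mm -38.6 -10.0 z 46.2 Fstand -6.1 0.66 -1.0 Mz [ 0.012  1.123 -0.112] yawx 7.28
```

Stopped at about −38.6 mm with 6 N straight back and nothing sideways, so the tray is home. I release it and lift away.

```bash
python3 -m inch '[[[0,1,0],[0,0,0]],[[0,0,0],[0,0,0]],[[0,0,0],[0,0,0]],[[0,-2,0],[0,0,0]],[[0,-1,0],[0,0,0]],[[0,0,0],[0,0,0]],[[0,0,0],[0,0,0]],[[0,0,0],[0,0,0]],[[0,0,0],[0,0,0]],[[0,0,0],[0,0,0]]]'
python3 -m inch '[[[0,0,0],[0,0,0]],[[0,0,0],[0,0,0]],[[0,0,0],[0,0,0]],[[0,0,0],[0,0,0]],[[0,0,-5],[0,0,0]],[[0,0,-15],[0,0,0]],[[0,0,-25],[0,0,0]],[[0,0,-30],[0,0,0]],[[0,0,-25],[0,0,0]],[[0,0,0],[0,0,0]]]' 0.655
python3 - <<'E'
from h import *
st();p=S(-.010,.106);rel([*p,.075],97.4)
d=optics.get_image("scene");t=optics.get_image("top")
a=cv2.resize(d["image"][190:290,150:280],None,fx=3.3,fy=3.3,interpolation=2);b=cv2.resize(t["image"][135:235,180:285],None,fx=3.3,fy=3.3,interpolation=2)
cv2.imwrite("pics/c8.png",np.hstack([a,b])[:,:,::-1])
E
```

```text
time: 35.7
position: [0.5636, 0.1755, 0.0466]
tool_rot: [2.076, 2.357, 0.001]
ft_force: [1.2, 0.1, -2.5]
grip_width: 0.13
time: 36.7
position: [0.5656, 0.1772, 0.1516]
tool_rot: [2.073, 2.354, 0.01]
ft_force: [0.8, 0.5, 0.8]
grip_width: 0.345
stand xy mm -36.9 -9.2 z 151.6 Fstand 0.89 0.35 0.78 Mz [ 0.001 -0.08  -0.026] yawx 7.27
t 36.7 pos [0.5656 0.1772 0.1516] F [0.84 0.47 0.78] grip 0.345 j7 -0.52 tilt [ 0.008  0.002 -1.   ]
shift now [115.2  26.1  76.9] turn z 89.87 shift after turn [  26.3 -115.1   76.9]
```

View pics/c8.png

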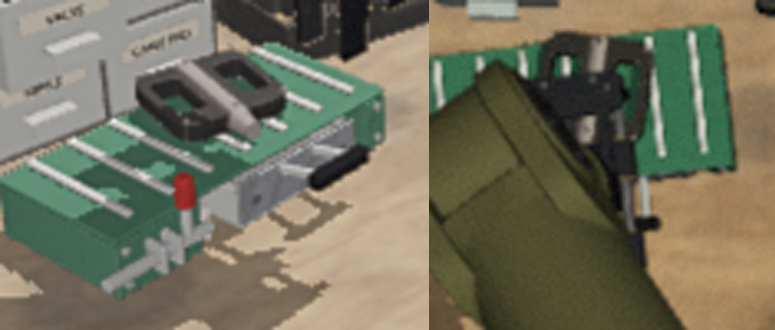

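The tray is flush in the mouth: panel (240,200)–(350,140), bar at (340,168), pedal undisturbed. The knob is at (185,190) with the bolt still drawn back. With closed fingers I go to the knob's left side and push it.

```bash
python3 -m inch '[[[10,2,0],[0,0,0]],[[25,4,0],[0,0,0]],[[30,5,0],[0,0,0]],[[30,5,0],[0,0,0]],[[25,4,0],[0,0,0]],[[18,3,0],[0,0,0]],[[8,1,0],[0,0,0]],[[0,0,0],[0,0,0]],[[0,0,0],[0,0,0]],[[0,0,0],[0,0,0]]]' 1 20
python3 -m inch '[[[0,0,15],[0,0,0]],[[0,0,20],[0,0,0]],[[0,0,20],[0,0,0]],[[0,0,12],[0,0,0]],[[0,0,8],[0,0,0]],[[0,0,0],[0,0,0]],[[0,0,0],[0,0,0]],[[0,0,0],[0,0,0]],[[0,0,0],[0,0,0]],[[0,0,0],[0,0,0]]]'
python3 - <<'E'
from h import *
st();
d=optics.get_image("scene")
cv2.imwrite("pics/c9.png",cv2.resize(d["image"][190:290,130:260],None,fx=5,fy=5,interpolation=2)[:,:,::-1])
E
```

```text
time: 37.8
position: [0.5691, 0.3219, 0.1461]
tool_rot: [2.078, 2.355, -0.002]
ft_force: [0.4, -0.5, 0.0]
grip_width: 0.004
time: 38.8
position: [0.5689, 0.3237, 0.0721]
tool_rot: [2.076, 2.357, 0.001]
ft_force: [0.1, -0.6, 0.6]
grip_width: 0.006
stand xy mm -14.8 135.7 z 72.1 Fstand 0.06 -0.57 0.58 Mz [ 0.042 -0.123 -0.042] yawx 7.26
```

View pics/c9.png

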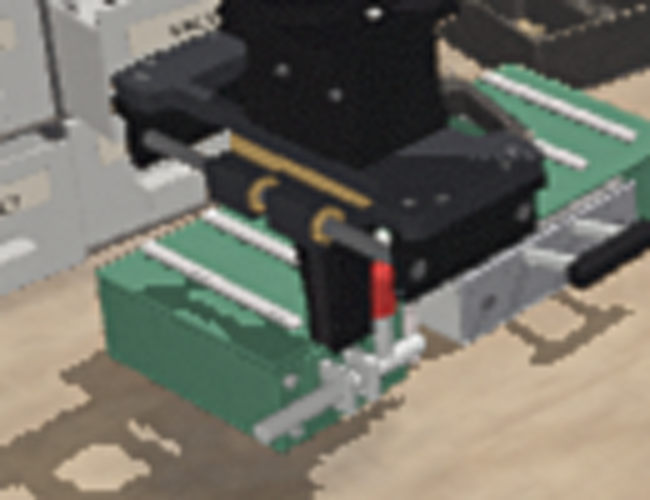

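The closed fingers, tip near (335,345), are just left of the red knob at (385,290). I push towards −y.

```bash
python3 -m inch '[[[-5,0,0],[0,0,0]],[[-5,0,0],[0,0,0]],[[-5,0,0],[0,0,0]],[[-5,0,0],[0,0,0]],[[-5,0,0],[0,0,0]],[[-5,0,0],[0,0,0]],[[-5,0,0],[0,0,0]],[[-5,0,0],[0,0,0]],[[-5,0,0],[0,0,0]],[[-5,0,0],[0,0,0]]]'
python3 -c "
from h import *
st()"
```

```text
time: 39.85
position: [0.5751, 0.2735, 0.0716]
tool_rot: [2.076, 2.357, 0.0]
ft_force: [0.5, 1.7, -0.5]
grip_width: 0.002
stand xy mm -15.1 85.1 z 71.6 Fstand 0.67 1.66 -0.48 Mz [ 0.457 -0.157  0.039] yawx 7.26
```

```bash
python3 -m inch '[[[-2,0,0],[0,0,0]],[[-2,0,0],[0,0,0]],[[-2,0,0],[0,0,0]],[[-1,0,0],[0,0,0]],[[-1,0,0],[0,0,0]],[[0,0,0],[0,0,0]],[[0,0,0],[0,0,0]],[[0,0,0],[0,0,0]],[[0,0,0],[0,0,0]],[[0,0,0],[0,0,0]]]'
python3 -c "
from h import *
st()"
```

```text
time: 40.85
position: [0.5757, 0.2684, 0.0717]
tool_rot: [-2.073, -2.358, -0.005]
ft_force: [2.0, 6.6, -1.4]
grip_width: -0.002
stand xy mm -15.1 80.0 z 71.7 Fstand 2.86 6.24 -1.43 Mz [ 1.357 -0.379  0.064] yawx 7.36
```

```bash
python3 -m inch '[[[-2,0,0],[0,0,0]],[[-2,0,0],[0,0,0]],[[0,0,0],[0,0,0]],[[0,0,0],[0,0,0]],[[0,0,0],[0,0,0]],[[0,0,0],[0,0,0]],[[0,0,0],[0,0,0]],[[0,0,0],[0,0,0]],[[0,0,0],[0,0,0]],[[0,0,0],[0,0,0]]]'
python3 -c "
from h import *
st()"
python3 -m inch '[[[5,0,0],[0,0,0]],[[8,0,0],[0,0,0]],[[8,0,0],[0,0,0]],[[0,0,-20],[0,0,0]],[[0,0,-30],[0,0,0]],[[0,0,-40],[0,0,0]],[[0,-20,-40],[0,0,0]],[[0,-30,-30],[0,0,0]],[[0,-30,0],[0,0,0]],[[0,0,0],[0,0,0]]]'
python3 -m inch '[[[20,-5,0],[0,0,0]],[[40,-5,0],[0,0,0]],[[40,-5,0],[0,0,0]],[[30,0,0],[0,0,0]],[[0,0,0],[0,0,0]],[[0,0,0],[0,0,0]],[[0,0,0],[0,0,0]],[[0,0,0],[0,0,0]],[[0,0,0],[0,0,0]],[[0,0,0],[0,0,0]]]'
python3 - <<'E'
from h import *
st()
d=optics.get_image("scene");Hh=hsv(d);bx=(180,225,240,265)
r=blob(cv2.inRange(Hh,(0,150,80),(8,255,255))|cv2.inRange(Hh,(172,150,80),(180,255,255)),bx);y,x=np.nonzero(r)
q=cast(d,(x.mean(),y.mean()),.066)[:2]-C;print("knob",x.mean(),y.mean(),q@EX,q@EY)
cv2.imwrite("pics/c10.png",cv2.resize(d["image"][190:290,140:280],None,fx=5.5,fy=5.5,interpolation=2)[:,:,::-1])
E
```

```text
time: 41.85
position: [0.5756, 0.268, 0.0719]
tool_rot: [-2.068, -2.358, -0.013]
ft_force: [2.7, 12.7, -5.6]
grip_width: 0.004
stand xy mm -15.3 79.6 z 71.9 Fstand 4.33 12.21 -5.57 Mz [ 2.818 -0.592  0.152] yawx 7.49
time: 42.85
position: [0.4909, 0.2736, 0.2325]
tool_rot: [2.07, 2.359, -0.003]
ft_force: [-1.1, 0.2, -0.0]
grip_width: 0.006
time: 43.85
position: [0.4637, 0.3989, 0.2316]
tool_rot: [2.078, 2.356, -0.0]
ft_force: [-0.1, -0.2, -0.3]
grip_width: 0.007
stand xy mm -109.4 223.8 z 231.6 Fstand -0.11 -0.23 -0.29 Mz [-0.003 -0.077  0.054] yawx 7.17
knob 220.70833333333334 239.08333333333334 -0.012523304312502634 0.061675115098945764
```

View pics/c10.png

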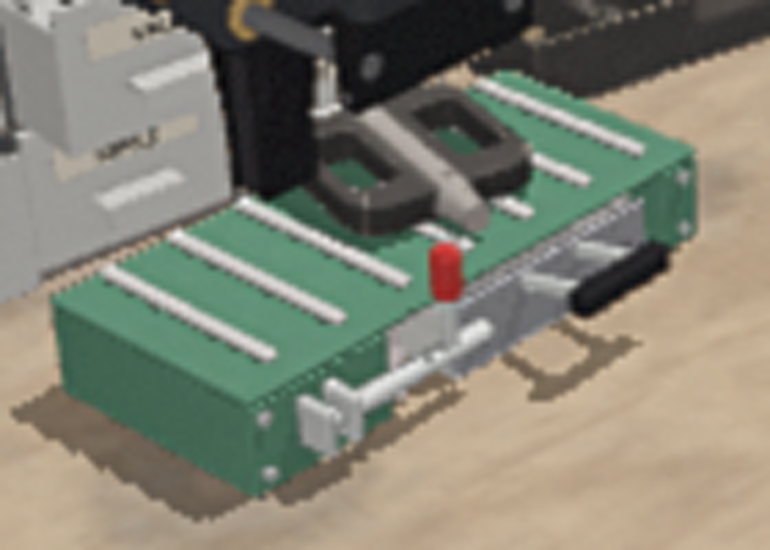

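The bolt rod now lies across the flush panel, with its tip at (490,328), the knob at (447,270) and the gripper clear. Nothing is touched, so I hand in.

```bash
python3 -c "
from bench import close_job
print(close_job())"
```

```text
the job is handed in; nothing more can be done
None
```

The tray is in the bay and stopped at the back wall, and the bolt is across in front of it. I handed the job in at about 44 s of the 72 s allowed; it reports no verdict.

**Tray:** I felt it in along the left flare, shifting about 12 mm to the right in all. It met the stop at 6 N straight back with almost no sideways force. The last picture shows the front panel flush with the stand's face.

**Bolt:** I pushed the knob until it would go no further: force rose from 6 to 12 N with under 0.5 mm more movement. The camera puts the knob's travel at about 45 of 46 mm. The gripper is clear of everything. The pedal looked unmoved, and the arm never went near the tools after the tray left them. I did not measure either one.

**Mistakes on the way:**
- **Stand origin:** I first took it as the middle of the stand's body, about 25 mm off, so the bolt looked partly out. I pulled its knob against its end stop at about 15 N before correcting this.
- **Tray contact:** While carrying the tray across, I let its leading corner hit the stand's right cheek. The wrist read 24.7 N sideways and 14 N upward at the end of that move, about 30 N combined. Peaks between readings weren't seen, so I can't rule out that the 30 N limit was passed. I then backed off, regripped and carried on.

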